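Open a loudspeaker's battery panel with its key and load the last cell

TASK

Turn the key in the loudspeaker's panel a quarter-turn clockwise, swing the panel up and over to past upright so that it stays open, then set the spare cell, stud up, into the empty place in the round battery well, so that all seven cells stand upright on its floor. Leave the key turned, do not force the panel while it is latched, and leave everything else on the bench where it is.

Things in the scene. Friction and masses are not known exactly. Their poses are not given: they have to be found in the camera images.
- speaker: plywood loudspeaker lying on its grille, back up, 250 (x) x 320 (y) x 100 high, fixed to the bench; origin at the centre of its underside, own z up, own x points from the key side to the hinge side, own y along the hinge. In its back (top face, z 100) is an opening x -98 to +70, y -90 to +90, covered by the access panel. Fixed brass terminals 10 mm high stand on the top face at own y +129.
- panel (a joint): access panel, aluminium plate 190 x 200 x 6 mm lying on the loudspeaker's back, top face 106 mm above the bench, hinged along its far edge; 0 = shut, grows as the key edge swings up and over, 1.57 = upright, stop at 2.05. The hinge is stiff: the panel stays where it is left; moving it takes 2 to 4 N at the key. The latch holds it within about 0.03 rad of shut until the key is past about 1.2 rad.
- panel_hinge (a point): middle of the hinge line, 103 mm above the bench, at the panel's mid-thickness; its axes turn with the panel: own y is the hinge line, own -x points along the panel to the key, own z is the panel's outward normal. The panel reaches 190 mm from the hinge; a steel cam stands 15 mm out of its inner face behind the key, so the wider it is opened, the more room there is over the well
- key (a joint): the key in the panel's quarter-turn cam latch; 0 = locked (grip along the hinge line), 1.571 = stop, fully unlocked (grip points to the hinge). Grows clockwise seen from above. Starts 0 to 0.12. Light friction (0.06 N m), stays where left. The key cannot be pulled out of the lock and serves as the panel's handle.
- key_grip (a point): point on the key's axis at gripping height, 32 mm out from the panel's mid-plane (29 mm above its top face), 170 mm from the hinge line. The grip is a flat steel block 10 mm thick (own x), 34 mm wide (own y), from 12 to 42 mm above the panel's top face; own z is the key's axis, outward from the panel; turns with key and panel
- well_floor (a point): centre of the inner floor of the round plastic battery well inside the loudspeaker under the panel (30 mm above the bench, own z up): inner diameter about 109 mm, wall 3.5 mm, rim 55 mm above its floor. Six cells already stand in it, loose: one in the middle, five of the six around it, the centres 35.5 mm from the well's centre. Fixed in the loudspeaker, but the direction of the empty place varies.
- well_gap (a point): the empty place in the ring of cells: where the centre (half-way up) of the seventh cell belongs, 35.5 mm from the well's axis, 30.5 mm above its floor. Clearance to neighbours and wall about 2 mm; the cells' foot is chamfered 3 mm
- spare_mid (a point): centre (half-way up, own z up) of the spare cell: black cylinder 33 mm in diameter, 60.5 mm high, with a small steel stud (9 mm wide, 2 mm high) on top and a steel band near the top, about 140 g; stands upright on the bench left or right of the loudspeaker
- cell0_mid (a point): centre of the middle cell in the well, same kind as the spare; loose
- cell1_mid (a point): centre of one of the five outer cells in the well (60 degrees round from the empty place), same kind as the spare; loose
- cell2_mid (a point): centre of one of the five outer cells in the well (120 degrees round from the empty place), same kind as the spare; loose
- cell3_mid (a point): centre of one of the five outer cells in the well (180 degrees round from the empty place), same kind as the spare; loose
- cell4_mid (a point): centre of one of the five outer cells in the well (240 degrees round from the empty place), same kind as the spare; loose
- cell5_mid (a point): centre of one of the five outer cells in the well (300 degrees round from the empty place), same kind as the spare; loose
- tin_mid (a point): bystander: lidded metal tin, 75 mm wide, 56 high, on the other side of the loudspeaker from the spare cell; its centre
- tape_mid (a point): bystander: roll of tape lying flat, 90 mm wide, 24 high; its centre
- tweeter_mid (a point): bystander: tweeter, 96 mm wide, 35 high; its centre
- woofer_mid (a point): bystander: woofer, 140 mm wide, 70 high; its centre
- washer_mid (a point): bystander: steel washer 34 mm wide, 6 high, lying on the loudspeaker's top face beside the panel (own y about -129 mm of the loudspeaker); its centre
- glue_mid (a point): bystander: glue bottle 38 mm wide, 110 high; its centre
- driver_grip (a point): bystander: screwdriver lying on the bench, black handle; middle of the handle
Not all that is in view belongs to the job. Leave any red or yellow look-alike of the part that bears spare_mid alone.

How it is judged:
By the outcome, as a careful person would: the job done as asked, in the order asked, and still so for the second after the job is handed in, with the robot touching nothing.
It also fails if it takes over 64 s, if anything falls off the work surface, if the arm or the gripper's body presses on something with over 40 N, if the wrist force passes 120 N, or if a joint passes its speed limit or range.

ROBOT

A 7-joint arm with a two-finger parallel gripper is mounted at the origin on the work surface. World frame = base frame: x ahead of the robot, y to its left, z up, the work surface at z = 0. Lengths are in m, angles in rad, forces in N, time in s.
With the tool pointing down it reaches from about 0.425 to 0.925 m from the base axis. Payload 6.8 kg.
Tool frame: the origin (TCP) lies on the centre line of the jaws, within the pads' length; the fingertips stand 8 mm ahead of it and the grasp point (between the pads) lies 11 mm behind it (bot.tips_ahead is the distance from the TCP to the fingertips, in m); z points along the fingers, y is the line along which they close (so a half turn about z gives the same grasp; the last joint's range is limited). The gripper opens to 85 mm and grips with 20 to 120 N. Pads are 22 mm wide; open, the fingers measure 114 mm over their backs; the gripper's body (76 mm by 85 mm) begins 54 mm behind the grasp point. The pads swing forward as they close: fully open they stand 13 mm farther back than shut.
Start: joints at [-1.408, 0.477, 0.022, 1.555, -0.011, 1.109, -0.083], TCP at [0.181, 0.65, 0.239] pointing down, gripper open.
Joint ranges: [-2.96, 2.96], [-0.34, 2.1], [-1.41, 1.46], [0.24, 2.44], [-1.37, 4.51], [0.17, 1.92], [-2.96, 2.96]. Speed limits (rad/s): [2.39, 2.39, 3.14, 3.14, 3.14, 3.14, 3.14].

INTERFACE

Orientations are given as a unit quaternion [w, x, y, z].
In Python, from station import bot gives the robot as it stands.
- The arm moves only by the tool send_rows, never from a script. Its argument "deltas" is text: rows parted by semicolons, each of 4 numbers parted by spaces: the shift along the tool's x, y, z in m, then the turn about the tool's z in degrees. In form: x y z spin; .... A call has 1 to 5 rows; each row is the pose to reach, as a shift and turn from the pose commanded when the call began, along the tool's axes at that moment; what a row does not reach only later rows make up. A row lasts 1/10 s, in which the tool goes at most 50 mm and 8.59 degrees, less where a joint would pass 70% of its speed; a pose out of reach is approached as far as the arm can. A call with a gripper value outside its range is refused whole. "claw" is the opening, from 0 (shut) to 1 (fully open), set as the call begins (left out, the last holds). The fingers move at their own pace and stop on an object; "force" is the grip in N (left out, the last holds). Time passes only in rows, so rows that repeat a pose let the fingers close. It gives the time, the measured TCP pose, the force, the opening and the grip force at its end, in the units of the state.
- bot.get_obs(): the state, without advancing time (a new reading comes with each control period).
- bot.read_camera(name): name is "scene" or "top" or "wrist"; returns a dict with "img" (400x640x3 uint8, red, green, blue), "depth" (400x640 float32, m along the optical axis (not along the pixel's ray), 0 where there is no reading), "fx", "fy", "cx", "cy" (pixels), "camera_from_world" (4x4, takes a point from world to camera coordinates). Camera axes: x right, y up, looking along -z (the intrinsics and any distortion apply to the point x, -y, -z); pixel columns grow to the right and rows downward; lengths in m; the calibration is good to about 2 mm. A picture is of the moment at which its call begins.
- bot.hand_in(): hands the job in; it is judged then, once.
Trained networks look in a picture, given as the dict that the camera call returned (one of the last four; its "shot" number tells which), for a name from the list of things; names that differ only in an ending like _2 or _b are one class to them, and where a whole thing is asked for, a point or a joint stands for the part that bears it (a point fixed in the world has none). Each returns a list of dicts, best first, with "confidence" (0 to 1); they miss things now and then, are a little off and sometimes report something else, mostly with a low value. They report only what shows in the picture. A call takes as long as a camera call. They do not tell look-alikes from the thing itself.
- bot.masks_of(picture, query): "mask" (400x640 bool, what is visible of it).
- bot.landmark_of(picture, query): "xyz" ([x, y, z] in m, in world coordinates, good to about 4 mm: a listed point, or the origin of a listed thing).
The state is a dict: "t": time; "q": joint angles; "joint_vel": joint speeds; "joint_torque": joint torques, N m; "eef_pos": TCP position; "tool_rot": TCP orientation; "contact_force": force on the tool from outside, world axes, zero at the start; "torque": the same for the moment, N m; "gripper_width": opening from 0.0 (shut) to 1.0 (fully open); "grasp_force": force on a finger pad.
Only numpy, scipy, OpenCV 4.12 (cv2) and the standard library are available. Lean on these libraries where they do the work, as an engineer would, in place of code of your own. Each camera call takes 0.05 s, during which the arm holds its last target. There are 200 camera calls.

## Working session

There is one attempt and no reset: what is moved stays moved. The work goes in short steps, Python scripts to look and compute and a tool call to move; the robot and the scene stay as the last step left them, time stands still between calls to the robot, and variables do not carry over. Pictures are saved under pics/ and viewed, at most 10 in all, crops included, and the job is handed in when it is done.

Besides the shell and the picture viewer there is one more tool, called after "Request:" as name(argument=value, ...) on one line, values as JSON. send_rows: Moves the arm, as the interface text tells. Its arguments: {"type":"object","properties":{"deltas":{"type":"string"},"claw":{"type":"number"},"force":{"type":"number"}},"required":["deltas"]}

```bash
mkdir -p pics; ls; cat > h.py <<'E'
import numpy as np, cv2
from station import bot
from scipy.spatial.transform import Rotation as R
def save(p,n): cv2.imwrite('pics/'+n,p['img'][:,:,::-1])
def lm(p,qs):
    for q in qs:
        for d in bot.landmark_of(p,q)[:2]: print(q,np.round(d['xyz'],4),round(d['confidence'],2))
def px(p,X):
    c=p['camera_from_world']@np.r_[X,1]; return p['cx']+p['fx']*c[0]/-c[2], p['cy']-p['fy']*c[1]/-c[2]
def cloud(p):
    v,u=np.mgrid[:400,:640]; z=p['depth']; c=np.stack([(u-p['cx'])/p['fx']*z,-(v-p['cy'])/p['fy']*z,-z,np.ones_like(z)],-1)
    return (c@np.linalg.inv(p['camera_from_world']).T)[...,:3]
def tool(X):
    "offset to X in tool axes"
    o=bot.get_obs(); q=o['tool_rot']; r=R.from_quat(np.r_[q[1:],q[0]]); return r.inv().apply(np.array(X)-o['eef_pos'])
E
python3 - <<'E'
from h import *
o=bot.get_obs(); print({k:np.round(v,3) for k,v in o.items()}, bot.tips_ahead)
qs="speaker panel_hinge key_grip spare_mid tin_mid tape_mid tweeter_mid woofer_mid washer_mid glue_mid driver_grip".split()
for n in("top","scene"):
    p=bot.read_camera(n); save(p,n+'1.png'); print(n); lm(p,qs)
E
```

```text
pics
{'t': np.float64(0.0), 'q': array([-1.408,  0.478,  0.022,  1.556, -0.011,  1.109, -0.083]), 'joint_vel': array([-0.001,  0.   , -0.   ,  0.001,  0.   ,  0.002,  0.001]), 'joint_torque': array([ 1.0000e-03, -5.9645e+01,  1.6080e+00, -2.8120e+01,  1.3000e-02,
        1.0000e-02,  0.0000e+00]), 'eef_pos': array([0.18 , 0.65 , 0.238]), 'tool_rot': array([-0.   ,  0.135,  0.991, -0.001]), 'contact_force': array([ 0.556, -0.063,  0.055]), 'torque': array([ 0.042,  0.017, -0.056]), 'grasp_force': np.float64(0.0), 'gripper_width': np.float64(1.001)} 0.008
top
speaker [ 5.352e-01  6.100e-03 -5.000e-04] 0.89
panel_hinge [0.6233 0.02   0.1007] 0.88
key_grip [ 0.4555 -0.0125  0.1346] 0.58
key_grip [0.6226 0.0198 0.1028] 0.16
spare_mid [0.3258 0.3356 0.0274] 0.65
spare_mid [0.4204 0.2676 0.0306] 0.61
tin_mid [ 0.4889 -0.3197  0.0323] 0.64
tape_mid [0.4705 0.4728 0.0105] 0.71
tweeter_mid [ 0.6735 -0.364   0.0145] 0.58
woofer_mid [0.6821 0.3552 0.0308] 0.93
woofer_mid [0.4119 0.3296 0.0293] 0.57
washer_mid [ 0.5519 -0.1203  0.1024] 0.63
driver_grip [ 0.3652 -0.4561  0.0121] 0.65
scene
speaker [ 0.5374  0.0062 -0.0012] 0.6
panel_hinge [0.6248 0.0192 0.1007] 0.69
key_grip [ 0.4597 -0.0085  0.1357] 0.63
spare_mid [0.4238 0.2714 0.0348] 0.73
spare_mid [0.4099 0.333  0.0316] 0.65
tin_mid [ 0.4846 -0.3165  0.0274] 0.77
tape_mid [0.4738 0.4731 0.0131] 0.77
tweeter_mid [ 0.6698 -0.3617  0.0177] 0.98
woofer_mid [0.6731 0.3568 0.0343] 0.64
washer_mid [0.626  0.0228 0.1025] 0.67
washer_mid [0.4087 0.3345 0.0312] 0.62
glue_mid [ 0.588  -0.4746  0.0574] 0.95
driver_grip [ 0.3672 -0.4563  0.0124] 0.51
```

View pics/top1.png

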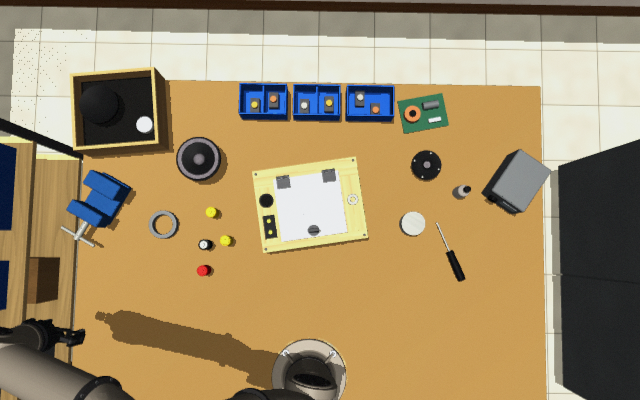

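View pics/scene1.png

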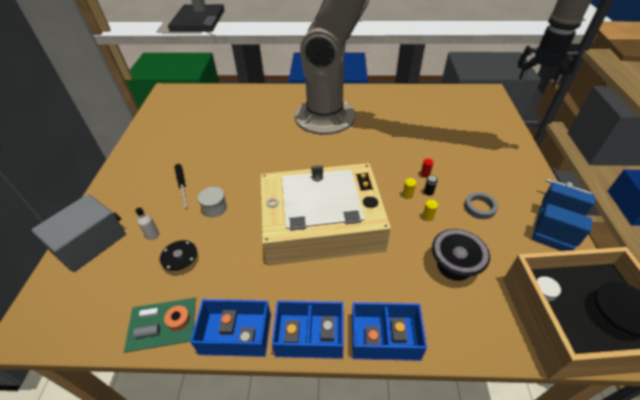

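The top view shows the black spare at (204,244), that is about (0.41, 0.33). Yellow look-alikes are at (226,240) and (211,212), and a red one at (203,270). The key is at (313,230) and the hinge side is at the far edge, with the speaker yawed about 10°. I'll set out for the key.

Request:
send_rows(deltas="-.036 -.032 0 0; -.072 -.064 0 0; -.108 -.096 0 0; -.144 -.128 0 0; -.18 -.16 0 0", claw=1)

```text
t: 1.7
eef_pos: [0.3121, 0.4464, 0.2395]
tool_rot: [0.0, 0.135, 0.991, 0.0]
contact_force: [1.3, 0.5, 0.4]
gripper_width: 1.003
grasp_force: 0.0
```

Request:
send_rows(deltas="-.034 -.035 0 0; -.068 -.07 0 0; -.102 -.105 0 0; -.136 -.14 0 0; -.173 -.177 0 0")

```text
t: 2.2
eef_pos: [0.43, 0.2316, 0.2397]
tool_rot: [0.0, 0.135, 0.991, 0.0]
contact_force: [0.6, -0.1, -0.6]
gripper_width: 1.005
grasp_force: 0.0
```

Request:
send_rows(deltas="-.019 -.045 0 8.5; -.038 -.09 0 17; -.057 -.135 0 25.5; -.076 -.18 0 34; -.093 -.223 0 42.5")

```text
t: 2.7
eef_pos: [0.4594, -0.0086, 0.2397]
tool_rot: [0.0, 0.488, 0.873, 0.001]
contact_force: [1.6, 0.0, 0.6]
gripper_width: 0.997
grasp_force: 0.0
```

Request:
send_rows(deltas="0 0 0 8.5; 0 0 0 17; 0 0 0 24.5; 0 0 0 24.5; 0 0 0 24.5")

```text
t: 3.2
eef_pos: [0.4594, -0.0063, 0.2394]
tool_rot: [0.0, 0.658, 0.753, 0.0]
contact_force: [-0.1, -0.1, 0.6]
gripper_width: 1.003
grasp_force: 0.0
```

```bash
python3 - <<'E'
from h import *
p=bot.read_camera("wrist"); save(p,'w1.png'); lm(p,["key_grip","panel_hinge"]); P=cloud(p)
m=(P[...,2]>.125)&(P[...,2]<.155)&(np.hypot(P[...,0]-.457,P[...,1]+.01)<.045)&(p['depth']>0)
Q=P[m]; top=Q[Q[:,2]>.142]
print(m.sum(),len(top),Q[:,2].max(),Q[:,2].min())
r=cv2.minAreaRect(top[:,:2].astype(np.float32)*1000); print(r, np.median(top,0), np.linalg.inv(p['camera_from_world'])[:3,3])
o=bot.get_obs(); print(o['t'],o['eef_pos'],o['tool_rot'],o['q'])
E
```

```text
panel_hinge [0.6214 0.021  0.0991] 0.84
475 425 0.14898655846386008 0.12578447055363196
((458.23193359375, -6.673255920410156), (9.2752685546875, 32.822994232177734), 7.255552768707275) [ 0.45788749 -0.00545819  0.14683657] [0.45038153 0.06738761 0.37315832]
3.35 [ 0.45935188 -0.00637466  0.23933448] [3.15642829e-06 6.58619792e-01 7.52475890e-01 6.65794530e-05] [-0.60135003  0.11490335  0.5252561   2.07742128 -0.07006571  0.96569747
  0.09376556]
```

View pics/w1.png

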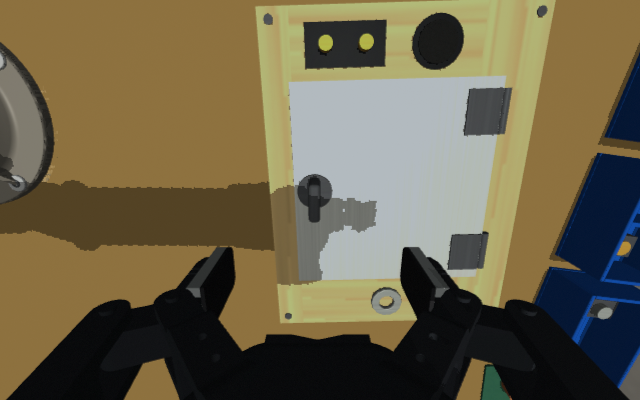

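The wrist view shows the key at (314,200), still across the panel, with the jaws straddling its thin side. The measured centre is (0.458, -0.0067) and the jaw angle agrees to within 0.4°. Next I go down, grip and turn.

Request:
send_rows(deltas="0 -.001 .04 0; 0 -.001 .075 0; 0 -.001 .1 0; 0 -.001 .113 0; 0 -.001 .113 0")

```text
t: 3.85
eef_pos: [0.457, -0.0067, 0.1247]
tool_rot: [-0.001, 0.659, 0.752, -0.002]
contact_force: [0.0, -0.6, 1.0]
gripper_width: 1.002
grasp_force: 0.0
```

Request:
send_rows(deltas="0 0 0 0; 0 0 0 0; 0 0 0 0; 0 0 0 0; 0 0 0 0", claw=0, force=30)

```text
t: 4.35
eef_pos: [0.4583, -0.0065, 0.1267]
tool_rot: [-0.0, 0.659, 0.752, 0.0]
contact_force: [-14.1, -2.9, 12.3]
gripper_width: 0.147
grasp_force: 9.5
```

Request:
send_rows(deltas="0 0 0 0; 0 0 0 0; 0 0 0 0; 0 0 0 0; 0 0 0 0")

```text
t: 4.85
eef_pos: [0.4568, -0.0067, 0.1266]
tool_rot: [-0.001, 0.66, 0.752, -0.001]
contact_force: [-6.8, -0.3, 11.6]
gripper_width: 0.108
grasp_force: 34.4
```

Request:
send_rows(deltas="0 0 0 6; 0 0 0 12; 0 0 0 18; 0 0 0 24; 0 0 0 30")

```text
t: 5.35
eef_pos: [0.457, -0.0068, 0.1266]
tool_rot: [-0.001, 0.833, 0.554, -0.001]
contact_force: [-6.0, -1.0, 10.2]
gripper_width: 0.114
grasp_force: 34.2
```

Request:
send_rows(deltas="0 0 0 6; 0 0 0 12; 0 0 0 18; 0 0 0 24; 0 0 0 30")

```text
t: 5.85
eef_pos: [0.4572, -0.007, 0.1266]
tool_rot: [-0.001, 0.948, 0.319, -0.001]
contact_force: [-5.1, -1.3, 10.5]
gripper_width: 0.118
grasp_force: 34.1
```

Request:
send_rows(deltas="0 0 0 6; 0 0 0 12; 0 0 0 18; 0 0 0 23; 0 0 0 26")

```text
t: 6.35
eef_pos: [0.4573, -0.0072, 0.1266]
tool_rot: [-0.0, 0.995, 0.098, -0.001]
contact_force: [-5.6, -1.6, 10.0]
gripper_width: 0.112
grasp_force: 34.3
```

```bash
python3 - <<'E'
from h import *
o=bot.get_obs(); print({k:np.round(v,4) for k,v in o.items()})
q=o['tool_rot']; r=R.from_quat(np.r_[q[1:],q[0]]).as_matrix(); print(r)
E
```

```text
{'t': np.float64(6.35), 'q': array([-0.8298,  0.3907,  0.8729,  2.2034, -0.4513,  0.7338, -1.0234]), 'joint_vel': array([-0.097 ,  0.0493,  0.1362,  0.0036, -0.0995,  0.0246, -0.386 ]), 'joint_torque': array([ -0.32  , -30.0094,   6.0146, -19.7791,  -0.7964,  -1.4598,
         0.2206]), 'eef_pos': array([ 0.4573, -0.0072,  0.1266]), 'tool_rot': array([-2.000e-04,  9.952e-01,  9.830e-02, -1.000e-03]), 'contact_force': array([-5.5685, -1.5761, 10.0041]), 'torque': array([-0.5115,  1.2715,  0.0413]), 'grasp_force': np.float64(34.3397), 'gripper_width': np.float64(0.1124)}
[[ 9.80673673e-01  1.95639197e-01 -2.10989184e-03]
 [ 1.95640224e-01 -9.80675695e-01  2.89708916e-04]
 [-2.01244123e-03 -6.96889619e-04 -9.99997732e-01]]
```

Request:
send_rows(deltas="0 0 0 1; 0 0 0 2; 0 0 0 3; 0 0 0 3; 0 0 0 3")

```text
t: 6.85
eef_pos: [0.4573, -0.0072, 0.1266]
tool_rot: [-0.0, 0.997, 0.074, -0.001]
contact_force: [-5.4, -2.6, 11.1]
gripper_width: 0.11
grasp_force: 34.4
```

```bash
python3 - <<'E'
from h import *
o=bot.get_obs(); print(o['torque'],o['contact_force'],R.from_quat(np.r_[o['tool_rot'][1:],o['tool_rot'][0]]).as_matrix()[:,0])
p=bot.read_camera("top"); lm(p,["panel_hinge","speaker"])
f=lambda t:np.array([-.17*np.cos(t)+.0346*np.sin(t)+.17, -(.17*np.sin(t)+.0346*np.cos(t)-.0346)])
for a in np.arange(0,2,.5):
    print(a,[np.round(f(a+k*.1)-f(a),4).tolist() for k in range(1,6)])
E
```

```text
[-0.53629061  1.17967393  0.30648877] [-5.43141545 -2.64638739 11.13561389] [ 0.98898632  0.14799246 -0.00207398]
speaker [0.5376 0.0084 0.0009] 0.79
0.0 [[0.0043, -0.0168], [0.0103, -0.0331], [0.0178, -0.0487], [0.0269, -0.0635], [0.0374, -0.0773]]
0.5 [[0.0118, -0.0127], [0.0249, -0.0241], [0.039, -0.0342], [0.054, -0.0428], [0.0699, -0.0499]]
1.0 [[0.0165, -0.0055], [0.0334, -0.0092], [0.0506, -0.0113], [0.0679, -0.0117], [0.0852, -0.0103]]
1.5 [[0.0171, 0.0031], [0.0337, 0.0079], [0.0498, 0.0143], [0.0652, 0.0223], [0.0797, 0.0318]]
```

The z torque rose to 0.31 N m, so the key is at its stop. Now I swing the panel.

Request:
send_rows(deltas=".001 0 -.008 0; .004 0 -.0168 0; .010 0 -.033 0; .018 0 -.0487 0; .027 0 -.0635 0", force=25)

```text
t: 7.5
eef_pos: [0.4834, -0.003, 0.1901]
tool_rot: [0.0, 0.997, 0.074, -0.002]
contact_force: [-1.7, -1.7, -6.8]
gripper_width: 0.111
grasp_force: 31.1
```

Request:
send_rows(deltas=".0105 0 -.0138 0; .0223 0 -.0265 0; .0354 0 -.0379 0; .0495 -.001 -.048 0; .0645 -.001 -.0566 0")

```text
t: 8.0
eef_pos: [0.5471, 0.0074, 0.2468]
tool_rot: [0.0, 0.997, 0.074, -0.002]
contact_force: [-4.5, -3.4, -2.3]
gripper_width: 0.11
grasp_force: 32.6
```

Request:
send_rows(deltas=".0159 0 -.0071 0; .0324 0 -.0126 0; .0493 0 -.0163 0; .0665 -.001 -.0184 0; .0838 -.001 -.0188 0")

```text
t: 8.5
eef_pos: [0.6309, 0.0209, 0.266]
tool_rot: [0.0, 0.997, 0.074, -0.001]
contact_force: [-5.0, -1.7, 1.4]
gripper_width: 0.107
grasp_force: 34.3
```

Request:
send_rows(deltas=".0173 0 .0014 0; .0344 0 .0045 0; .051 0 .0093 0; .0671 -.001 .0157 0; .0825 -.001 .0237 0")

```text
t: 9.0
eef_pos: [0.7137, 0.0344, 0.2431]
tool_rot: [0.0, 0.997, 0.074, 0.0]
contact_force: [-2.1, -0.3, 3.7]
gripper_width: 0.111
grasp_force: 36.5
```

```bash
python3 - <<'E'
from h import *
p=bot.read_camera("scene"); save(p,'s2.png'); lm(p,["key_grip","panel_hinge","well_floor","well_gap"])
p=bot.read_camera("top"); save(p,'t2.png'); lm(p,["key_grip","panel_hinge","well_floor","well_gap"])
a=cv2.imread('pics/s2.png')[130:290,220:440];b=cv2.imread('pics/t2.png')[130:270,220:400]
cv2.imwrite('pics/c2.png',np.hstack([cv2.resize(a,(400,300)),cv2.resize(b,(400,300))]))
E
```

```text
key_grip [0.7023 0.0339 0.2568] 0.38
panel_hinge [0.6271 0.0227 0.1   ] 0.73
well_floor [ 0.4825 -0.317   0.0255] 0.19
panel_hinge [0.6263 0.0217 0.1004] 0.78
well_floor [0.5426 0.0064 0.0308] 0.95
well_floor [0.5758 0.0024 0.0603] 0.57
well_gap [ 0.5234 -0.0205  0.0581] 0.62
```

View pics/c2.png

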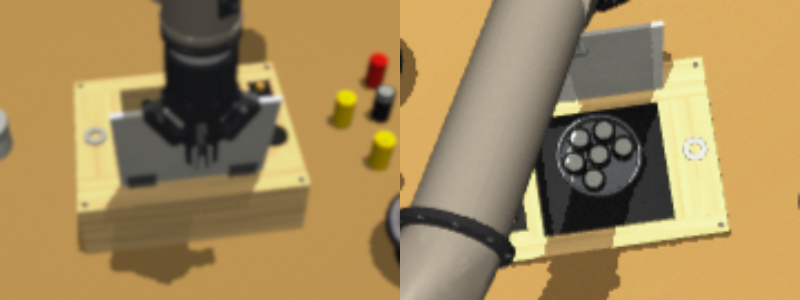

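The scene crop (left) shows the panel past upright, and the top crop (right) shows the well with the gap towards the lower right. I release the key, rise, and go to the spare.

Request:
send_rows(deltas="0 0 0 0; 0 0 0 0; 0 0 0 0; 0 0 0 0; 0 0 0 0", claw=1)

```text
t: 10.0
eef_pos: [0.7126, 0.0345, 0.2412]
tool_rot: [-0.0, 0.997, 0.074, -0.0]
contact_force: [-0.1, 0.2, -0.1]
gripper_width: 0.941
grasp_force: 0.0
```

Request:
send_rows(deltas=".001 0 -.01 0; .002 0 -.025 0; .002 0 -.045 0; .002 0 -.065 0; .002 0 -.075 0")

```text
t: 10.5
eef_pos: [0.7159, 0.0342, 0.32]
tool_rot: [0.0, 0.997, 0.074, 0.002]
contact_force: [1.0, -0.6, 0.4]
gripper_width: 0.999
grasp_force: 0.0
```

Request:
send_rows(deltas="-.026 -.035 0 0; -.052 -.07 0 0; -.079 -.105 0 0; -.105 -.14 0 0; -.131 -.174 0 0")

```text
t: 11.0
eef_pos: [0.5584, 0.1886, 0.3169]
tool_rot: [-0.0, 0.997, 0.074, 0.0]
contact_force: [0.3, 1.7, -0.5]
gripper_width: 0.996
grasp_force: 0.0
```

Request:
send_rows(deltas="-.026 -.033 .01 -8.5; -.052 -.066 .03 -17; -.079 -.1 .05 -25.5; -.105 -.133 .07 -34; -.128 -.166 .09 -42.5")

```text
t: 11.5
eef_pos: [0.4071, 0.3339, 0.2266]
tool_rot: [-0.001, 0.901, 0.433, 0.0]
contact_force: [0.2, 0.2, -0.6]
gripper_width: 0.997
grasp_force: 0.0
```

Request:
send_rows(deltas="0 0 0 -4; 0 0 0 -4; 0 0 0 -4")

```text
t: 11.8
eef_pos: [0.4096, 0.3323, 0.2273]
tool_rot: [-0.0, 0.888, 0.46, 0.001]
contact_force: [0.7, -0.2, -0.1]
gripper_width: 0.995
grasp_force: 0.0
```

```bash
python3 - <<'E'
from h import *
o=bot.get_obs(); print(o['eef_pos'],o['q'],R.from_quat(np.r_[o['tool_rot'][1:],o['tool_rot'][0]]).as_matrix()[:,:2])
p=bot.read_camera("wrist"); save(p,'w3.png'); lm(p,["spare_mid"]); P=cloud(p)
def disc(p,c,z0,z1,r=.03):
    P=cloud(p); m=(P[...,2]>z0)&(P[...,2]<z1)&(np.hypot(P[...,0]-c[0],P[...,1]-c[1])<r)&(p['depth']>0)
    Q=P[m]; return cv2.minEnclosingCircle(Q[:,:2].astype(np.float32)), Q.mean(0), m.sum(), p['img'][m].mean(0)
for c in((.41,.332),(.422,.269),(.326,.334)): print(disc(p,c,.055,.07))
t=bot.read_camera("top"); save(t,'t3.png'); lm(t,["well_floor","well_gap","key_grip","panel_hinge"]+["cell%d_mid"%i for i in range(6)])
P=cloud(t); m=(P[...,2]>.078)&(P[...,2]<.1)&(np.hypot(P[...,0]-.543,P[...,1]-.006)<.06)&(t['depth']>0)
print(m.sum()); a=cv2.resize(cv2.imread('pics/t3.png')[150:260,240:380],(560,440)); cv2.imwrite('pics/c3.png',a)
E
```

```text
[0.40962412 0.33227492 0.22729422] [-1.41472979  0.29953848  0.75249245  1.95811439 -0.2460962   0.97462113
 -1.15981045] [[ 5.76727203e-01  8.16936024e-01]
 [ 8.16935746e-01 -5.76728124e-01]
 [ 1.31191017e-03  4.51778409e-04]]
spare_mid [0.4222 0.2708 0.0305] 0.92
spare_mid [0.5105 0.3137 0.0302] 0.9
(((0.40992873907089233, 0.33231493830680847), 0.016718106344342232), array([0.41028948, 0.33298397, 0.05982689]), np.int64(696), array([117.32758621, 120.74137931, 114.75718391]))
(((0.42407724261283875, 0.2664709687232971), 0.016981950029730797), array([0.42391587, 0.26776499, 0.05978978]), np.int64(630), array([155.77777778, 131.67142857,   1.61904762]))
(((0.32964932918548584, 0.3340510427951813), 0.016694309189915657), array([0.33081199, 0.33479218, 0.05967157]), np.int64(635), array([173.80944882,  27.91181102,  22.24251969]))
well_floor [0.547  0.0058 0.0291] 0.91
well_floor [0.507  0.0169 0.0558] 0.17
well_gap [ 0.5233 -0.0179  0.0585] 0.86
key_grip [0.6994 0.0328 0.2545] 0.42
panel_hinge [0.6251 0.0216 0.1002] 0.71
cell0_mid [0.5471 0.0069 0.0566] 0.63
cell1_mid [ 0.5576 -0.0268  0.0614] 0.44
cell2_mid [0.5745 0.0041 0.0565] 0.43
cell2_mid [0.5309 0.0405 0.0595] 0.41
cell3_mid [0.5683 0.032  0.0622] 0.63
cell3_mid [0.5754 0.002  0.0594] 0.53
cell4_mid [0.5337 0.0397 0.0598] 0.68
cell5_mid [0.6259 0.0194 0.1024] 0.69
cell5_mid [0.5087 0.0128 0.0579] 0.47
706
```

View pics/w3.png

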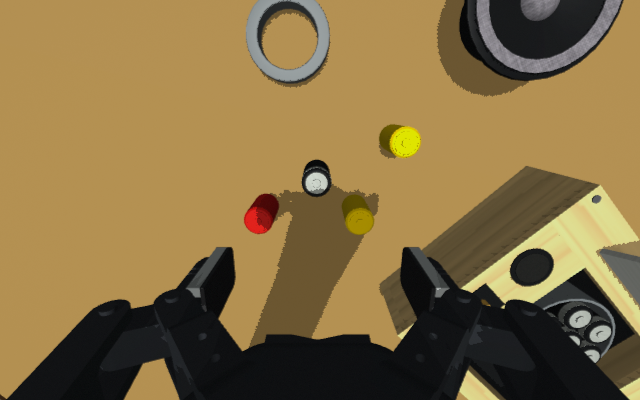

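View pics/c3.png

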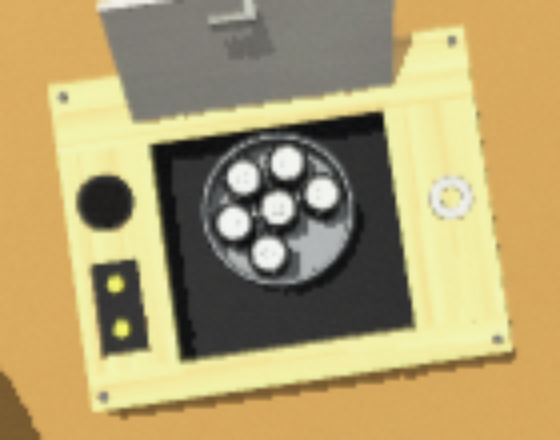

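The wrist view shows the black spare at (316,180), with the yellow one at (358,215) and the red one at (260,215) beside it. The depth circle puts the spare at (0.410, 0.332), right under the TCP. I go down with the jaws part open and take it near the top.

Request:
send_rows(deltas="0 0 .04 0; 0 0 .08 0; 0 0 .115 0; 0 0 .135 0; 0 0 .135 0", claw=0.65)

```text
t: 12.95
eef_pos: [0.407, 0.3314, 0.089]
tool_rot: [0.001, 0.887, 0.462, -0.002]
contact_force: [-0.6, -0.2, 1.4]
gripper_width: 0.651
grasp_force: 0.0
```

Request:
send_rows(deltas="0 0 .015 0; 0 0 .03 0; 0 0 .038 0; 0 0 .038 0")

```text
t: 13.35
eef_pos: [0.4081, 0.3324, 0.0526]
tool_rot: [0.0, 0.887, 0.462, -0.001]
contact_force: [-0.8, -0.1, 0.1]
gripper_width: 0.649
grasp_force: 0.0
```

Request:
send_rows(deltas="0 0 0 0; 0 0 0 0; 0 0 0 0; 0 0 0 0; 0 0 0 0", claw=0, force=50)

```text
t: 13.85
eef_pos: [0.4089, 0.3332, 0.0542]
tool_rot: [-0.0, 0.887, 0.462, 0.001]
contact_force: [-0.8, -1.4, 6.5]
gripper_width: 0.357
grasp_force: 49.9
```

Request:
send_rows(deltas="0 0 0 0; 0 0 -.01 0; 0 0 -.035 0; 0 0 -.075 0; 0 0 -.12 0")

```text
t: 14.35
eef_pos: [0.4078, 0.3319, 0.1743]
tool_rot: [0.001, 0.887, 0.461, -0.001]
contact_force: [0.8, 1.8, -1.7]
gripper_width: 0.365
grasp_force: 49.9
```

```bash
python3 - <<'E'
from h import *
o=bot.get_obs(); print(o['eef_pos'],o['gripper_width'],o['grasp_force'])
p=bot.read_camera("wrist"); save(p,'w4.png'); lm(p,["spare_mid"])
E
```

```text
[0.40775385 0.33185622 0.17432921] 0.36491406968571277 49.90027302512317
spare_mid [0.5091 0.3106 0.0269] 0.95
spare_mid [0.3274 0.3369 0.0304] 0.86
```

Request:
send_rows(deltas="-.02 .02 -.03 0; -.045 .045 -.06 0; -.075 .075 -.086 0; -.108 .108 -.086 0; -.14 .14 -.086 0")

```text
t: 14.95
eef_pos: [0.4428, 0.1361, 0.2599]
tool_rot: [-0.001, 0.887, 0.462, 0.001]
contact_force: [0.4, -0.0, -1.3]
gripper_width: 0.359
grasp_force: 50.2
```

Request:
send_rows(deltas="-.033 .033 0 0; -.066 .066 0 0; -.1 .1 0 0; -.13 .13 0 0; -.153 .156 0 0")

```text
t: 15.45
eef_pos: [0.4821, -0.0796, 0.2593]
tool_rot: [-0.0, 0.888, 0.461, 0.0]
contact_force: [0.1, -0.4, -0.8]
gripper_width: 0.361
grasp_force: 50.2
```

Request:
send_rows(deltas="0 0 0 0; 0 0 0 0")

```text
t: 15.65
eef_pos: [0.4822, -0.0777, 0.2591]
tool_rot: [-0.0, 0.888, 0.46, -0.0]
contact_force: [-0.4, 0.8, -1.7]
gripper_width: 0.358
grasp_force: 50.2
```

```bash
cat > well.py <<'E'
from h import *
from scipy.optimize import least_squares
o=bot.get_obs(); print(o['eef_pos'],o['gripper_width'])
p=bot.read_camera("wrist"); save(p,'w5.png'); P=cloud(p); lm(p,["well_floor","well_gap","cell0_mid"])
m=(P[...,2]>.086)&(P[...,2]<.0945)&(np.hypot(P[...,0]-.5465,P[...,1]-.006)<.065)&(p['depth']>0)
m=cv2.morphologyEx(m.astype(np.uint8),cv2.MORPH_OPEN,np.ones((5,5)))
n,l,s,c=cv2.connectedComponentsWithStats(m); C=[]
for i in range(1,n):
    if s[i,4]<150: continue
    Q=P[l==i]; (x,y),r=cv2.minEnclosingCircle(Q[:,:2].astype(np.float32)); print(i,s[i,4],np.round([x,y,r,*Q.mean(0)],4)); C.append((x,y))
C=np.array(C)
m=(P[...,2]>.082)&(P[...,2]<.0865)&(np.abs(np.hypot(P[...,0]-.5465,P[...,1]-.006)-.056)<.01)&(p['depth']>0)
Q=P[m]
if len(Q)>20:
    f=least_squares(lambda v:np.hypot(Q[:,0]-v[0],Q[:,1]-v[1])-v[2],[.5465,.006,.056],loss='soft_l1',f_scale=.001).x; print('rim',len(Q),f)
P2=(P[...,2]>.025)&(P[...,2]<.036)&(np.hypot(P[...,0]-.5465,P[...,1]-.006)<.055)&(p['depth']>0); print('floor',P2.sum(),P[P2].mean(0))
E
python3 well.py
```

```text
[ 0.48221133 -0.07772379  0.2590503 ] 0.35815035699903225
well_floor [0.5458 0.0074 0.0293] 0.89
well_floor [0.6222 0.023  0.1055] 0.7
well_gap [ 0.5228 -0.022   0.0603] 0.97
well_gap [0.5696 0.0328 0.0622] 0.59
cell0_mid [0.5436 0.0063 0.0567] 0.91
cell0_mid [ 0.5786 -0.0007  0.0583] 0.22
1 1040 [0.5677 0.0335 0.0167 0.5676 0.0331 0.0899]
2 968 [0.5329 0.0398 0.0167 0.5334 0.0394 0.0898]
3 973 [ 5.796e-01 -1.000e-04  1.670e-02  5.792e-01 -1.000e-04  8.990e-02]
4 924 [0.5448 0.0064 0.0166 0.5448 0.0065 0.0899]
5 873 [0.5098 0.0129 0.0167 0.51   0.0127 0.0898]
6 853 [ 0.5566 -0.027   0.0166  0.5569 -0.0267  0.09  ]
rim 1365 [0.54472001 0.00634684 0.05624408]
floor 1846 [ 0.53365842 -0.0094153   0.0293571 ]
```

View pics/w5.png

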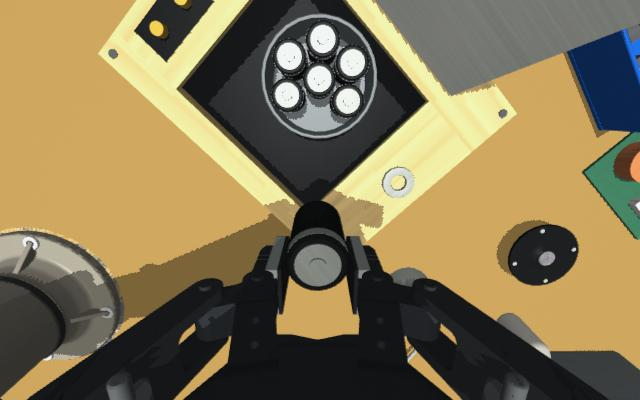

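The wrist view shows the six cells, with the gap at about (308,118) facing the hand. The six cell centres and the rim agree: the well centre is (0.5447, 0.0064) and the gap (0.522, -0.0207). I check the held cell's offset in the same camera.

```bash
python3 - <<'E'
from h import *
p=bot.read_camera("wrist"); P=cloud(p); o=bot.get_obs(); e=o['eef_pos']
d=(np.hypot(P[...,0]-e[0],P[...,1]-e[1])<.03)&(p['depth']>0)
v,u=np.mgrid[:400,:640]; d&=(np.abs(u-317)<26)&(np.abs(v-262)<30)
z=P[d][:,2]; print(np.histogram(z,bins=12))
for lo,hi in((.262,.272),):
    m=d&(P[...,2]>lo)&(P[...,2]<hi); Q=P[m]; print(m.sum(),np.median(Q[:,2]))
    c,r=cv2.minEnclosingCircle(Q[:,:2].astype(np.float32)); print(c,r,e,tool([.522-c[0]+e[0],-.0207-c[1]+e[1],.12]),tool([.522,-.0207,.12]))
E
```

```text
(array([   2,    2,    7,   12,   13,   16,   26,   38,   62,  364, 1932,
        293]), array([0.24196666, 0.24415813, 0.24634961, 0.24854108, 0.25073256,
       0.25292403, 0.2551155 , 0.25730698, 0.25949845, 0.26168992,
       0.2638814 , 0.26607287, 0.26826434]))
2565 0.26500125088492255
(0.4838133752346039, -0.0761835128068924) 0.017109455540776253 [ 0.48272433 -0.07554684  0.25931254] [ 0.06731773 -0.00029221  0.13933005] [0.06741791 0.0009653  0.13932922]
```

Request:
send_rows(deltas=".025 0 0 0; .05 0 .01 0; .065 0 .035 0; .067 0 .07 0; .067 0 .09 0")

```text
t: 16.4
eef_pos: [0.5209, -0.0194, 0.167]
tool_rot: [-0.001, 0.886, 0.463, -0.001]
contact_force: [-0.2, 0.4, -1.5]
gripper_width: 0.364
grasp_force: 50.2
```

Request:
send_rows(deltas="0 0 0 0; 0 0 0 0; 0 0 0 0")

```text
t: 16.7
eef_pos: [0.5223, -0.0219, 0.1708]
tool_rot: [0.0, 0.887, 0.462, 0.001]
contact_force: [1.1, 0.8, -0.7]
gripper_width: 0.359
grasp_force: 50.2
```

```bash
cat > fit.py <<'E'
from h import *
o=bot.get_obs(); e=o['eef_pos']; p=bot.read_camera("wrist"); save(p,'w6.png'); P=cloud(p)
d=(np.hypot(P[...,0]-e[0],P[...,1]-e[1])<.024)&(p['depth']>0)&(np.abs(P[...,2]-e[2]-.0058)<.0025)
d=cv2.morphologyEx(d.astype(np.uint8),cv2.MORPH_OPEN,np.ones((9,9)))>0
c,r=cv2.minEnclosingCircle(P[d][:,:2].astype(np.float32)); print('held',np.round(c,4),r,np.median(P[d][:,2]),e)
m=(P[...,2]>.086)&(P[...,2]<.0945)&(np.hypot(P[...,0]-.5447,P[...,1]-.0064)<.06)&(p['depth']>0)
m=cv2.morphologyEx(m.astype(np.uint8),cv2.MORPH_OPEN,np.ones((5,5)))
n,l,s,cc=cv2.connectedComponentsWithStats(m)
for i in range(1,n):
    if s[i,4]>300: print(np.round(cv2.minEnclosingCircle(P[l==i][:,:2].astype(np.float32))[0],4))
print(tool([.522-c[0]+e[0],-.0207-c[1]+e[1],e[2]]))
E
python3 fit.py
```

```text
held [ 0.5234 -0.0227] 0.016715141013264656 0.17655549058732425 [ 0.5223402  -0.02187239  0.17079445]
[0.5677 0.0335]
[0.533  0.0399]
[5.798e-01 2.000e-04]
[0.5446 0.0066]
[0.5098 0.0133]
[ 0.5566 -0.0269]
[ 9.22435960e-04 -2.31696859e-03  4.99264396e-05]
```

Request:
send_rows(deltas=".001 -.002 .01 0; .001 -.002 .02 0; .001 -.002 .026 0; .001 -.002 .031 0; .001 -.002 .036 0")

```text
t: 17.25
eef_pos: [0.5201, -0.0203, 0.1329]
tool_rot: [-0.0, 0.887, 0.462, -0.0]
contact_force: [-0.7, -0.0, -2.2]
gripper_width: 0.36
grasp_force: 50.2
```

```bash
python3 fit.py
```

```text
held [ 0.5207 -0.0207] 0.016634870320558548 0.13864573211559514 [ 0.52013354 -0.02032577  0.13292189]
[0.5676 0.0336]
[0.5329 0.04  ]
[5.796e-01 3.000e-04]
[0.5447 0.0066]
[0.5098 0.0133]
[ 0.5564 -0.0266]
[ 0.0009686   0.00143085 -0.00056907]
```

Request:
send_rows(deltas=".001 .001 .007 0; .001 .001 .014 0; .001 .001 .021 0; .001 .001 .028 0; .001 .001 .032 0")

```text
t: 17.8
eef_pos: [0.5213, -0.0199, 0.1007]
tool_rot: [-0.0, 0.887, 0.462, -0.0]
contact_force: [-0.1, -0.3, -1.0]
gripper_width: 0.358
grasp_force: 50.2
```

```bash
python3 fit.py
```

```text
held [ 0.5222 -0.0203] 0.016546448692679405 0.10640787749380855 [ 0.52127538 -0.01994103  0.10067657]
[0.5677 0.0337]
[0.5327 0.0403]
[5.794e-01 3.000e-04]
[0.5446 0.0068]
[0.51  0.013]
[ 0.5565 -0.0267]
[-0.00022525  0.00026439 -0.000297  ]
```

View pics/w6.png

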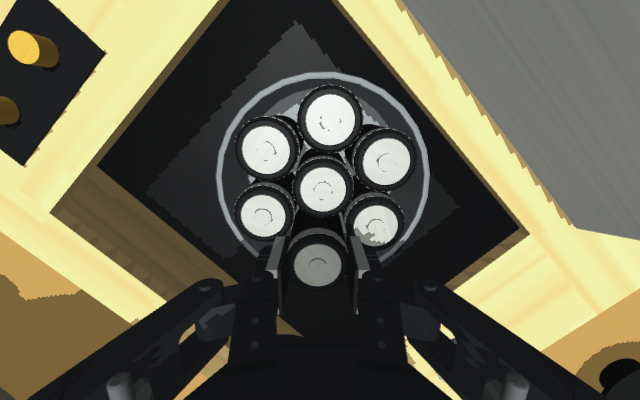

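The held cell at (318,265) is well inside the gap, no force shows, and the neighbours have not moved. I release it for a guided drop of about 16 mm.

Request:
send_rows(deltas="0 0 0 0; 0 0 0 0; 0 0 0 0; 0 0 0 0", claw=0.6)

```text
t: 18.25
eef_pos: [0.5219, -0.0199, 0.1018]
tool_rot: [0.0, 0.887, 0.462, 0.0]
contact_force: [0.4, -0.1, 0.3]
gripper_width: 0.599
grasp_force: 0.0
```

Request:
send_rows(deltas="0 0 -.01 0; 0 0 -.03 0; 0 0 -.06 0; -.02 0 -.09 0; -.05 0 -.12 0")

```text
t: 18.75
eef_pos: [0.4935, -0.0604, 0.2232]
tool_rot: [0.0, 0.886, 0.463, 0.0]
contact_force: [-0.3, 0.5, 0.7]
gripper_width: 0.601
grasp_force: 0.0
```

Request:
send_rows(deltas="-.03 0 -.02 0; -.05 0 -.03 0; -.05 0 -.03 0; -.05 0 -.03 0")

```text
t: 19.15
eef_pos: [0.4645, -0.1015, 0.2519]
tool_rot: [-0.0, 0.887, 0.461, 0.001]
contact_force: [-0.1, 0.2, 0.3]
gripper_width: 0.597
grasp_force: 0.0
```

```bash
python3 well.py; python3 - <<'E'
from h import *
p=bot.read_camera("top"); lm(p,["key_grip","panel_hinge","washer_mid","tin_mid"]); print(bot.get_obs()['t'])
E
```

```text
[ 0.4644591  -0.10145574  0.25188849] 0.5968466299171226
well_floor [0.5416 0.0066 0.0291] 0.62
well_floor [ 0.5567 -0.026   0.0578] 0.31
well_gap [ 0.521  -0.0241  0.0629] 0.91
well_gap [ 0.5214 -0.0195  0.0606] 0.69
cell0_mid [0.5429 0.0113 0.0586] 0.92
1 1152 [0.5329 0.0399 0.0169 0.5328 0.0393 0.0898]
2 679 [0.5675 0.033  0.0164 0.5639 0.0278 0.0898]
3 1128 [ 5.797e-01  1.000e-04  1.690e-02  5.792e-01 -2.000e-04  8.990e-02]
4 1058 [0.5446 0.0063 0.0167 0.5445 0.0062 0.0899]
5 1009 [0.5098 0.0128 0.0166 0.5101 0.0125 0.0898]
6 1002 [ 0.5566 -0.0271  0.0167  0.5563 -0.0269  0.0899]
7 953 [ 0.5219 -0.0209  0.0166  0.5217 -0.0209  0.0898]
rim 1089 [0.54459555 0.00621379 0.05618957]
floor 964 [ 0.53618358 -0.01067611  0.02946932]
key_grip [0.5763 0.0019 0.0578] 0.67
key_grip [ 0.5903 -0.4699  0.0523] 0.49
panel_hinge [0.6229 0.0219 0.1016] 0.97
panel_hinge [0.5322 0.0406 0.062 ] 0.23
tin_mid [ 0.488  -0.3186  0.0338] 0.71
tin_mid [0.5327 0.041  0.0582] 0.68
19.6
```

View pics/w5.png

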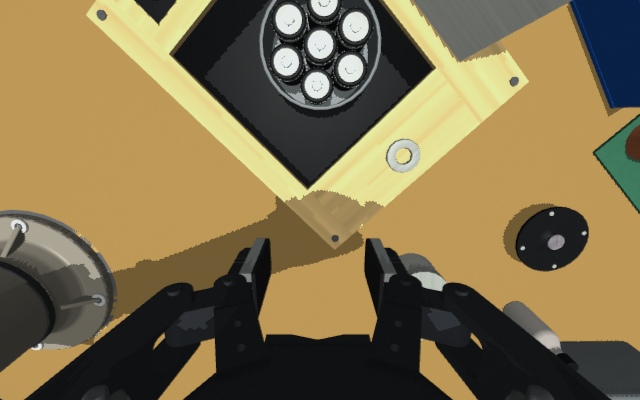

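All seven tops sit at 89.8 mm, at their proper places, with the panel past upright and the arm clear of everything.

```bash
python3 -c "
from station import bot
print(bot.hand_in())"
```

```text
the job is handed in; nothing more can be done
None
```

I handed the job in at about 20 s: the key is turned to its stop, the panel stands open at about 1.9 rad, and the spare cell is in the gap, with all seven cells level and upright in the last wrist view.

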